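# Find the unlocked lid of the parts case and push it open

### The arm

A 6-joint arm with a two-finger parallel gripper is mounted at the origin on the work surface. World frame = base frame: x ahead of the robot, y to its left, z up, the work surface at z = 0. Lengths are in m, angles in degrees, forces in N, time in s.
With the tool pointing down it reaches from about 0.35 to 0.875 m from the base axis. Payload 4.2 kg.
Tool frame: the origin (TCP) lies at the centre of the arm's flange, where the gripper is bolted on; the fingertips stand 182 mm ahead of it and the grasp point (between the pads) lies 164 mm ahead of it (r.nose_length is the distance from the TCP to the fingertips, in m); z points along the fingers, y is the line along which they close (so a half turn about z gives the same grasp; the last joint's range is limited). The gripper opens to 87 mm and grips with 3 to 60 N. Pads are 19 mm wide; open, the fingers measure 117 mm over their backs; the gripper's body (75 mm by 190 mm) begins 51 mm behind the grasp point.
Start: joints at [88.786, 22.042, 0.453, 0, -68.411, -14.817], TCP at [0.173, 0.601, 0.405] pointing down, gripper open.
Joint ranges: [-179.83, 179.83], [-69.29, 118.12], [-61.27, 80.66], [-181.25, 117.63], [-171.15, -9.14], [-177.46, 177.46]. Speed limits (degrees/s): [159.86, 159.86, 180, 180, 180, 180].

### API

Orientations are given as a 3x3 rotation matrix whose columns are the frame's x, y, z axes.
In Python, from station import r, vision gives the robot as it stands. The module is installed in compiled form; this text tells all that it offers.
- The arm moves only by the shell command python3 -m creep 'ROWS'. ROWS is JSON, a list of rows, each a list of 7 numbers: the opening, from -1 (shut) to 1 (fully open), then the shift along the tool's x, y, z in mm, then the turn, a rotation vector about the tool's x, y, z in degrees. A call has 1 to 8 rows; each row is the pose to reach, as a shift and turn from the pose commanded when the call began, along the tool's axes at that moment; what a row does not reach only later rows make up. A row lasts 1/12 s, in which the tool goes at most 41.7 mm and 7.16 degrees, less where a joint would pass 70% of its speed; a pose out of reach is approached as far as the arm can. A call with a gripper value outside its range is refused whole. The fingers move at their own pace and stop on an object; the grip force is fixed at half the most. Time passes only in rows, so rows that repeat a pose let the fingers close. It gives the time, the measured TCP pose, the force, the opening and the grip force at its end, in the units of the state.
- r.sense(): the state, without advancing time (a new reading comes with each control period).
- vision.capture(name): name is "side" or "top"; returns (picture, depth): 400x640x3 uint8, red, green, blue; 400x640 float32, m along the optical axis (not along the pixel's ray), 0 where there is no reading.
- vision.camera_model(name): a dict with "vertical_fov" (degrees; the focal length in pixels is half the picture's height over the tangent of half this angle, whatever the lens; pixels are square), "cx", "cy" (the principal point, pixels), "distortion" ([k1, k2, p1, p2, k3] as OpenCV has them; the pictures are not rectified), "extrinsics" (4x4, takes a point from camera to world coordinates). Camera axes: x right, y down, z forward; pixel columns grow to the right and rows downward; lengths in m; the calibration is good to about 2 mm. A picture is of the moment at which its call begins. camera_model takes no time and is no camera call.
- r.finish_job(): hands the job in; it is judged then, once.
Trained networks look in the newest picture that a camera, given by its name, has taken for a name from the list of things; names that differ only in an ending like _2 or _b are one class to them, and where a whole thing is asked for, a point or a joint stands for the part that bears it (a point fixed in the world has none). Each returns a list of dicts, best first, with "conf" (0 to 1); they miss things now and then, are a little off and sometimes report something else, mostly with a low value. They report only what shows in the picture. A call takes as long as a camera call.
- vision.find_in(camera, thing): "uv" ([column, row] in pixels, amid what is visible of it).
- vision.cut_out(camera, thing): "region" (400x640 bool, what is visible of it) and "uv" ([column, row] in pixels, amid what is visible of it).
The state is a dict: "time_s": time; "joints": joint angles; "joint_velocities": joint speeds; "effort": joint torques, N m; "tcp_pos": TCP position; "ee_rot": TCP orientation; "wrist_force": force on the tool from outside, world axes, zero at the start; "moment": the same for the moment, N m; "gripper_width": opening from 0.0 (shut) to 1.0 (fully open); "gripper_force": force on a finger pad.
Only numpy, scipy, OpenCV 4.12 (cv2) and the standard library are available. Lean on these libraries where they do the work, as an engineer would, in place of code of your own. Each camera call takes 0.05 s, during which the arm holds its last target. There are 200 camera calls.

### The job

On the modelling bench stands a parts case with four identical see-saw lids: three are locked and one is not. Press lightly on the end of one lid after another with a fingertip until you find the one that rocks, then push that lid open as far as it goes, nearly upright, and leave it standing open. Do not force the locked lids, and leave the mug, the paint jars and the glue bottle where they stand.

Things in the scene. Friction and masses are not known exactly. Their poses are not given: they have to be found in the camera images.
- case: Dark green parts case screwed to the bench, 190 (x) x 156 (y) x 75 mm tall, four pockets under four identical olive lids, two by two. Origin: centre of its underside; x along the lids' length, y along their pivots. Rim, dividers and lids are flush at 75 mm; walls and dividers 8 mm thick; pockets 83 x 66 mm inside. Under the unlocked lid the pocket is free down to 20 mm above the bench.
- lid0_mid (a point): Centre of the top face of lid 0 (near left seen from the robot, case unturned), fixed to the case, axes as the case's. The lid is a rigid plate 80 (x) x 63 (y) x 5 mm, pivoting like a see-saw about the y axis, 2.5 mm below this point (a dark line marks it). Brass spots at x = -28 and +28 mm mark where to press; both ends work alike.
- lid0 (a joint): Tilt of lid 0, rad: 0 flush, positive with its -x end down and +x end up, stops at -1.35 and 1.35; starts within 0.02 of 0. A locked lid gives 1 to 2 mm at its end, then is solid (stays within 0.06). The unlocked one sinks at the pressed end under about 2 N, its other end rising up to 40 mm above the rim; friction keeps it where it is left.
- lid1_mid (a point): Centre of the top face of lid 1 (near right seen from the robot, case unturned), fixed to the case, axes as the case's. The lid is a rigid plate 80 (x) x 63 (y) x 5 mm, pivoting like a see-saw about the y axis, 2.5 mm below this point (a dark line marks it). Brass spots at x = -28 and +28 mm mark where to press; both ends work alike.
- lid1 (a joint): Tilt of lid 1, rad: 0 flush, positive with its -x end down and +x end up, stops at -1.35 and 1.35; starts within 0.02 of 0. A locked lid gives 1 to 2 mm at its end, then is solid (stays within 0.06). The unlocked one sinks at the pressed end under about 2 N, its other end rising up to 40 mm above the rim; friction keeps it where it is left.
- lid2_mid (a point): Centre of the top face of lid 2 (far left seen from the robot, case unturned), fixed to the case, axes as the case's. The lid is a rigid plate 80 (x) x 63 (y) x 5 mm, pivoting like a see-saw about the y axis, 2.5 mm below this point (a dark line marks it). Brass spots at x = -28 and +28 mm mark where to press; both ends work alike.
- lid2 (a joint): Tilt of lid 2, rad: 0 flush, positive with its -x end down and +x end up, stops at -1.35 and 1.35; starts within 0.02 of 0. A locked lid gives 1 to 2 mm at its end, then is solid (stays within 0.06). The unlocked one sinks at the pressed end under about 2 N, its other end rising up to 40 mm above the rim; friction keeps it where it is left.
- lid3_mid (a point): Centre of the top face of lid 3 (far right seen from the robot, case unturned), fixed to the case, axes as the case's. The lid is a rigid plate 80 (x) x 63 (y) x 5 mm, pivoting like a see-saw about the y axis, 2.5 mm below this point (a dark line marks it). Brass spots at x = -28 and +28 mm mark where to press; both ends work alike.
- lid3 (a joint): Tilt of lid 3, rad: 0 flush, positive with its -x end down and +x end up, stops at -1.35 and 1.35; starts within 0.02 of 0. A locked lid gives 1 to 2 mm at its end, then is solid (stays within 0.06). The unlocked one sinks at the pressed end under about 2 N, its other end rising up to 40 mm above the rim; friction keeps it where it is left.
- mug: White mug standing beside the case, 80 mm across, 92 mm tall, handle to its +y; leave alone. Origin: centre of its underside.
- paint_red: Red paint jar with a white cap, 36 mm across, 50 mm tall, standing beside the case; leave alone. Origin: centre of its underside.
- paint_green: Green paint jar with a black cap, 36 mm across, 50 mm tall, standing beside the case; leave alone. Origin: centre of its underside.
- glue: Amber glue bottle with a blue cap, 34 mm across, 62 mm tall, standing beside the case; leave alone. Origin: centre of its underside.

How it is judged:
By the outcome, as a careful person would: the job done as asked, in the order asked, and still so for the second after the job is handed in, with the robot touching nothing.
It also fails if it takes over 48 s, if anything falls off the work surface, if the arm or the gripper's body presses on something with over 40 N, if the wrist force passes 120 N, or if a joint passes its speed limit or range.

## Working session

There is one attempt and no reset: what is moved stays moved. The work goes in short steps, Python scripts to look and compute and a shell command to move; the robot and the scene stay as the last step left them, time stands still between calls to the robot, and variables do not carry over. Pictures are saved under pics/ and viewed, at most 10 in all, crops included, and the job is handed in when it is done.

```bash
mkdir -p pics
cat > h.py <<'E'
import numpy as np, cv2
from station import r, vision
def cam(n):
    m=vision.camera_model(n); f=200/np.tan(np.radians(m["vertical_fov"]/2))
    K=np.array([[f,0,m["cx"]],[0,f,m["cy"]],[0,0,1]]); return K,np.array(m["distortion"],float),np.array(m["extrinsics"])
def world(n,uv,d):
    K,D,E=cam(n); uv=np.atleast_2d(np.array(uv,float))
    p=cv2.undistortPoints(uv[:,None],K,D)[:,0]; d=np.broadcast_to(d,len(p))
    return (np.c_[p*d[:,None],d]@E[:3,:3].T)+E[:3,3]
def onplane(n,uv,z):
    K,D,E=cam(n); a=world(n,uv,1.0)-E[:3,3]
    return E[:3,3]+a*((z-E[2,3])/a[:,2:3])
def save(n,name):
    p,d=vision.capture(n); cv2.imwrite(f"pics/{name}.png",p[...,::-1]); return p,d
E
python3 - <<'E'
from h import *
for c in ("top","side"):
    p,d=save(c,c+"0")
    print(c,cam(c)[2].round(3).tolist())
    for t in ["case","lid0_mid","lid1_mid","lid2_mid","lid3_mid","mug","paint_red","paint_green","glue"]:
        for q in vision.find_in(c,t)[:2]:
            u=q["uv"]; z=.075 if t[0] in "cl" else .05
            print(t,round(q["conf"],2),np.round(u),onplane(c,u,z).round(3)[0])
s=r.sense(); print(s["time_s"],s["tcp_pos"],np.round(s["ee_rot"],3).tolist(),s["wrist_force"],r.nose_length)
E
```

```text
top [[0.017, -0.993, 0.114, 0.507], [-1.0, -0.018, -0.009, 0.08], [0.011, -0.114, -0.993, 0.77], [0.0, 0.0, 0.0, 1.0]]
case 0.57 [336. 230.] [0.535 0.045 0.075]
lid0_mid 0.93 [337. 229.] [0.536 0.043 0.075]
lid1_mid 0.63 [340. 229.] [0.537 0.039 0.075]
lid2_mid 0.91 [336. 230.] [0.535 0.046 0.075]
lid3_mid 0.92 [338. 232.] [0.532 0.042 0.075]
mug 0.77 [254. 171.] [0.646 0.203 0.05 ]
paint_red 0.67 [367. 158.] [ 0.675 -0.014  0.05 ]
paint_green 0.59 [398. 285.] [ 0.436 -0.073  0.05 ]
glue 0.71 [337. 305.] [0.397 0.041 0.05 ]
side [[-0.704, -0.368, 0.608, 0.143], [-0.71, 0.36, -0.605, 0.481], [0.004, -0.857, -0.515, 0.457], [0.0, 0.0, 0.0, 1.0]]
case 0.75 [342. 238.] [0.482 0.094 0.075]
case 0.31 [342. 202.] [0.564 0.005 0.075]
lid0_mid 0.55 [346. 200.] [ 0.562 -0.006  0.075]
lid1_mid 0.96 [343. 235.] [0.486 0.089 0.075]
lid2_mid 0.79 [341. 229.] [0.5   0.077 0.075]
lid2_mid 0.23 [331. 234.] [0.501 0.102 0.075]
lid3_mid 0.55 [341. 236.] [0.487 0.092 0.075]
mug 0.57 [241. 238.] [0.634 0.206 0.05 ]
paint_red 0.61 [307. 192.] [0.677 0.001 0.05 ]
paint_green 0.79 [416. 229.] [ 0.421 -0.053  0.05 ]
glue 0.89 [399. 268.] [0.38  0.063 0.05 ]
1.0 [0.17259526 0.60066383 0.40475608] [[0.961, -0.276, -0.0], [-0.276, -0.961, -0.0], [0.0, 0.0, -1.0]] [ 0.0628025   0.06483624 -0.32663932] 0.1822
```

View pics/top0.png

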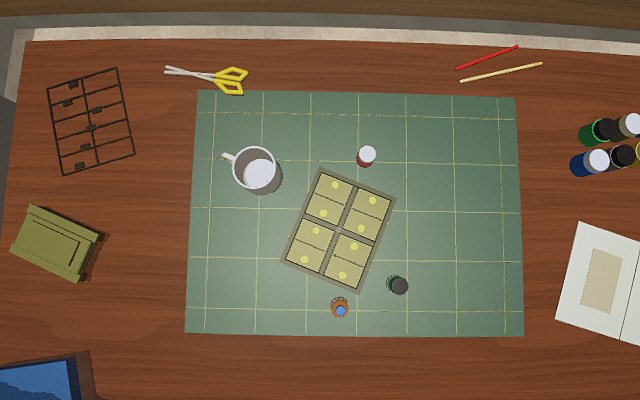

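View pics/side0.png

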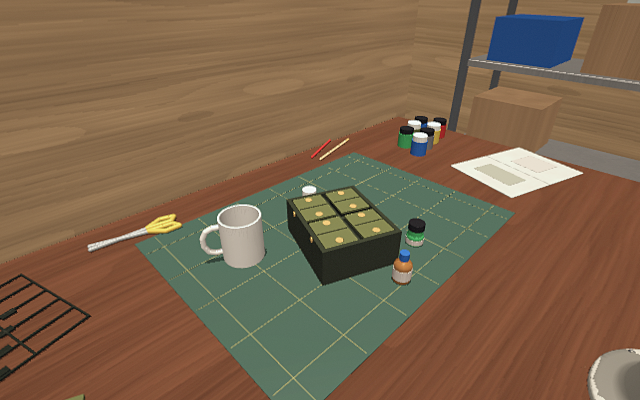

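The top view shows the case turned about -22°, with corners near (320,168), (396,199), (360,293) and (281,262). The brass spots run from lid 0 at (305,260)/(316,230) to lid 3 at (361,228)/(373,200). The mug is at (255,170), the red jar at (367,156), the green jar at (398,285) and the glue at (340,307). Next I'll fit the case from the spots.

```bash
cat > fit.py <<'E'
from h import *
p=cv2.imread("pics/top0.png"); h=cv2.cvtColor(p,cv2.COLOR_BGR2HSV)
g=[(305,260),(316,230),(342,275),(354,246),(323,213),(335,185),(361,228),(373,200)]
uv=[]
for u,v in g:
    w=p[v-8:v+9,u-8:u+9].astype(float); s=w[...,1]+w[...,2]-w[...,0]*0.3
    s=np.clip(s-np.median(s)-0.5*(s.max()-np.median(s)),0,None); yy,xx=np.mgrid[-8:9,-8:9]
    uv.append((u+(s*xx).sum()/s.sum(),v+(s*yy).sum()/s.sum()))
W=onplane("top",uv,.075)[:,:2]
# case frame: lid centres (+-45.5, +-37)
M=np.array([(cx+e,cy) for cx,cy in [(-45.5,37),(-45.5,-37),(45.5,37),(45.5,-37)] for e in(-28,28)])/1000
a=M-M.mean(0); b=W-W.mean(0); th=np.arctan2((a[:,0]*b[:,1]-a[:,1]*b[:,0]).sum(),(a*b).sum())
R=np.array([[np.cos(th),-np.sin(th)],[np.sin(th),np.cos(th)]])
print(np.round(uv,1).tolist()); c=W.mean(0)
print("centre",c.round(4),"yaw",np.degrees(th),"resid mm",((W-c-M@R.T)*1000).round(1).tolist())
print("spots",(c+M@R.T).round(4).tolist())
s=r.sense(); t=np.array(s["tcp_pos"]);Rt=np.array(s["ee_rot"])
for i,q in enumerate(c+M@R.T): print(i//2,"-+"[i%2],((np.r_[q,.075+.1822+.03]-t)@Rt*1000).round(0))
E
python3 fit.py
```

```text
[[303.9, 259.0], [315.7, 230.3], [342.0, 274.9], [353.6, 246.0], [323.1, 212.7], [334.8, 184.5], [360.7, 228.1], [372.1, 200.0]]
centre [0.5368 0.0416] yaw -21.497065127972473 resid mm [[0.1, -0.1], [0.1, 0.2], [-0.0, -0.1], [-0.0, -0.1], [-0.2, 0.2], [0.2, -0.0], [-0.0, 0.1], [-0.2, -0.1]]
spots [[0.4819, 0.103], [0.534, 0.0825], [0.4548, 0.0341], [0.5069, 0.0136], [0.5666, 0.0696], [0.6187, 0.0491], [0.5395, 0.0008], [0.5916, -0.0197]]
0 - [435. 393. 118.]
0 + [491. 398. 118.]
1 - [428. 467. 118.]
1 + [483. 472. 118.]
2 - [525. 402. 118.]
2 + [581. 407. 118.]
3 - [518. 475. 118.]
3 + [574. 481. 118.]
```

```bash
python3 -m creep '[[-1,30,27,0,0,0,1],[-1,58,52,0,0,0,2],[-1,87,79,0,0,0,3],[-1,116,105,0,0,0,4],[-1,145,131,0,0,0,5.5],[-1,174,157,0,0,0,5.5],[-1,203,183,0,0,0,5.5],[-1,217,196,0,0,0,5.5]]'
cat > rel.py <<'E'
from h import *
import sys
c=np.array([.5368,.0416]);th=np.radians(-21.5);R=np.array([[np.cos(th),-np.sin(th)],[np.sin(th),np.cos(th)]])
s=r.sense(); t=np.array(s["tcp_pos"]);Rt=np.array(s["ee_rot"]); tip=t+Rt[:,2]*r.nose_length
print("t",round(s["time_s"],2),"tip in case frame mm",((tip[:2]-c)@R*1000).round(1),"z",(tip[2]*1000).round(1),"F",np.round(s["wrist_force"],1),"toolx yaw",np.degrees(np.arctan2(Rt[1,0],Rt[0,0])).round(2), "zaxis",Rt[:,2].round(3))
for i,(x,y) in enumerate([(-45.5,37),(-45.5,-37),(45.5,37),(45.5,-37)]):
  for e in (-28,28):
    q=c+R@np.array([x+e,y])/1000; print(i,e,((np.r_[q,.075]-tip)@Rt*1000).round(1))
E
python3 rel.py
```

```text
time_s: 1.67
tcp_pos: [0.328, 0.3491, 0.4051]
ee_rot: [[0.929, -0.369, -0.0], [-0.369, -0.929, -0.0], [0.0, 0.0, -1.0]]
wrist_force: [0.8, -0.9, -0.3]
gripper_width: 0.48
gripper_force: 0.0
t 1.67 tip in case frame mm [-307.   209.5] z 222.9 F [ 0.8 -0.9 -0.3] toolx yaw -21.66 zaxis [-0. -0. -1.]
0 -28 [233.9 171.8 147.9]
0 28 [289.9 171.6 147.9]
1 -28 [234.1 245.8 148. ]
1 28 [290.1 245.6 148. ]
2 -28 [324.9 171.5 147.9]
2 28 [380.9 171.4 147.9]
3 -28 [325.1 245.5 148. ]
3 28 [381.1 245.4 148. ]
```

```bash
python3 -m creep '[[-1,30,22,0,0,0,0],[-1,60,44,0,0,0,0],[-1,92,67,15,0,0,0],[-1,124,91,35,0,0,0],[-1,156,115,58,0,0,0],[-1,188,138,83,0,0,0],[-1,218,160,108,0,0,0],[-1,234,172,128,0,0,0]]'; python3 -m creep '[[-1,0,0,5,0,0,0],[-1,0,0,10,0,0,0],[-1,0,0,10,0,0,0],[-1,0,0,10,0,0,0],[-1,0,0,10,0,0,0]]'
python3 rel.py
```

```text
time_s: 2.33
tcp_pos: [0.4816, 0.1066, 0.2786]
ee_rot: [[0.93, -0.367, 0.003], [-0.367, -0.93, 0.001], [0.002, -0.002, -1.0]]
wrist_force: [0.9, 0.8, -1.4]
gripper_width: 0.01
gripper_force: 0.0
time_s: 2.75
tcp_pos: [0.4806, 0.1093, 0.2696]
ee_rot: [[0.931, -0.365, 0.002], [-0.365, -0.931, 0.001], [0.002, -0.002, -1.0]]
wrist_force: [0.0, 0.3, 0.5]
gripper_width: 0.008
gripper_force: 0.0
t 2.75 tip in case frame mm [-76.8  42.8] z 87.4 F [0.  0.3 0.5] toolx yaw -21.41 zaxis [ 0.002  0.001 -1.   ]
0 -28 [ 3.3  5.8 12.4]
0 28 [59.3  5.9 12.5]
1 -28 [ 3.2 79.8 12.3]
1 28 [59.2 79.9 12.4]
2 -28 [94.3  5.9 12.6]
2 28 [150.3   6.   12.7]
3 -28 [94.2 79.9 12.5]
3 28 [150.2  80.   12.6]
```

```bash
python3 -m creep '[[-1,3,6,4,0,0,0],[-1,3,6,8,0,0,0],[-1,3,6,10,0,0,0],[-1,3,6,11,0,0,0],[-1,3,6,12,0,0,0],[-1,3,6,12,0,0,0],[-1,3,6,12,0,0,0]]'
for i in 1; do python3 rel.py|head -2; done
```

```text
time_s: 3.33
tcp_pos: [0.4809, 0.1015, 0.2569]
ee_rot: [[0.93, -0.367, -0.001], [-0.367, -0.93, -0.0], [-0.0, 0.0, -1.0]]
wrist_force: [-2.4, 0.6, 5.3]
gripper_width: 0.007
gripper_force: 2.5
t 3.33 tip in case frame mm [-74.1  35.2] z 74.7 F [-2.4  0.6  5.3] toolx yaw -21.51 zaxis [-0.001 -0.    -1.   ]
0 -28 [ 0.6 -1.8 -0.3]
```

```bash
python3 -m creep '[[-1,0,0,1,0,0,0],[-1,0,0,1,0,0,0],[-1,0,0,1,0,0,0]]'; python3 rel.py|head -2
```

```text
time_s: 3.58
tcp_pos: [0.4809, 0.1016, 0.2568]
ee_rot: [[0.93, -0.366, -0.0], [-0.366, -0.93, -0.0], [-0.0, 0.0, -1.0]]
wrist_force: [-5.0, 1.7, 11.1]
gripper_width: 0.008
gripper_force: 5.8
t 3.58 tip in case frame mm [-74.   35.2] z 74.6 F [-5.   1.7 11.1] toolx yaw -21.5 zaxis [-0. -0. -1.]
0 -28 [ 0.5 -1.8 -0.4]
```

Lid 0 is solid: 11 N moved it only 0.1 mm. On to lid 1.

```bash
python3 -m creep '[[-1,0,0,-10,0,0,0],[-1,0,10,-14,0,0,0],[-1,0,40,-14,0,0,0],[-1,0,72,-14,0,0,0],[-1,0,72,-14,0,0,0],[-1,0,72,-10,0,0,0],[-1,0,72,-7,0,0,0],[-1,0,72,-7,0,0,0]]'
python3 rel.py|sed -n '1p;4p'
```

```text
time_s: 4.25
tcp_pos: [0.4548, 0.0347, 0.2617]
ee_rot: [[0.93, -0.367, -0.001], [-0.367, -0.93, -0.0], [-0.001, 0.001, -1.0]]
wrist_force: [0.0, -1.1, -0.4]
gripper_width: 0.005
gripper_force: 0.0
t 4.25 tip in case frame mm [-73.8 -36.6] z 79.5 F [ 0.  -1.1 -0.4] toolx yaw -21.52 zaxis [-0.001 -0.    -1.   ]
1 -28 [0.3 0.4 4.5]
```

```bash
python3 -m creep '[[-1,0,0,2,0,0,0],[-1,0,0,4,0,0,0],[-1,0,0,5,0,0,0],[-1,0,0,5,0,0,0],[-1,0,0,5,0,0,0]]'; python3 rel.py|sed -n '1p;4p';  python3 -m creep '[[-1,0,0,1,0,0,0],[-1,0,0,1,0,0,0],[-1,0,0,1,0,0,0]]'; python3 rel.py|sed -n '1p;4p'
```

```text
time_s: 4.67
tcp_pos: [0.4547, 0.0347, 0.2573]
ee_rot: [[0.93, -0.367, -0.0], [-0.367, -0.93, -0.0], [-0.0, 0.0, -1.0]]
wrist_force: [-0.1, 0.7, 0.3]
gripper_width: 0.005
gripper_force: 0.0
t 4.67 tip in case frame mm [-73.9 -36.5] z 75.1 F [-0.1  0.7  0.3] toolx yaw -21.51 zaxis [-0. -0. -1.]
1 -28 [0.4 0.5 0.1]
time_s: 4.92
tcp_pos: [0.4547, 0.0345, 0.2565]
ee_rot: [[0.93, -0.367, 0.0], [-0.367, -0.93, 0.0], [0.0, -0.0, -1.0]]
wrist_force: [-0.5, 0.7, -0.5]
gripper_width: 0.005
gripper_force: 0.3
t 4.92 tip in case frame mm [-73.8 -36.7] z 74.3 F [-0.5  0.7 -0.5] toolx yaw -21.53 zaxis [ 0.  0. -1.]
1 -28 [ 0.3  0.3 -0.7]
```

```bash
python3 -m creep '[[-1,0,0,1,0,0,0],[-1,0,0,1,0,0,0],[-1,0,0,1,0,0,0]]'; python3 -m creep '[[-1,0,0,1,0,0,0],[-1,0,0,1,0,0,0],[-1,0,0,1,0,0,0]]'; python3 rel.py|sed -n '1p;4p'
```

```text
time_s: 5.17
tcp_pos: [0.4547, 0.0345, 0.2555]
ee_rot: [[0.93, -0.367, 0.0], [-0.367, -0.93, 0.0], [0.0, -0.0, -1.0]]
wrist_force: [-0.5, 0.4, 1.2]
gripper_width: 0.004
gripper_force: 0.8
time_s: 5.42
tcp_pos: [0.4547, 0.0345, 0.2544]
ee_rot: [[0.93, -0.367, 0.0], [-0.367, -0.93, 0.0], [0.0, -0.0, -1.0]]
wrist_force: [-0.2, 1.2, 2.4]
gripper_width: 0.006
gripper_force: 0.9
t 5.42 tip in case frame mm [-73.8 -36.7] z 72.2 F [-0.2  1.2  2.4] toolx yaw -21.53 zaxis [ 0.  0. -1.]
1 -28 [ 0.3  0.3 -2.8]
```

```bash
python3 -m creep '[[-1,0,0,1,0,0,0],[-1,0,0,2,0,0,0],[-1,0,0,2,0,0,0]]'; python3 -m creep '[[-1,0,0,1,0,0,0],[-1,0,0,2,0,0,0],[-1,0,0,2,0,0,0]]'; python3 rel.py|sed -n '1p;4p'
```

```text
time_s: 5.67
tcp_pos: [0.4548, 0.0345, 0.2523]
ee_rot: [[0.93, -0.367, 0.0], [-0.367, -0.93, -0.0], [0.0, -0.0, -1.0]]
wrist_force: [0.2, 0.1, 1.9]
gripper_width: 0.001
gripper_force: 0.8
time_s: 5.92
tcp_pos: [0.4549, 0.0345, 0.2504]
ee_rot: [[0.93, -0.367, 0.001], [-0.367, -0.93, 0.0], [0.001, -0.0, -1.0]]
wrist_force: [-0.1, -0.0, 1.9]
gripper_width: 0.006
gripper_force: 0.8
t 5.92 tip in case frame mm [-73.5 -36.6] z 68.2 F [-0.1 -0.   1.9] toolx yaw -21.52 zaxis [ 0.001  0.    -1.   ]
1 -28 [ 0.   0.4 -6.8]
```

Lid 1 rocks: it sank 7 mm under about 2 N. Pushing it further down now, then toward its pivot.

```bash
python3 -m creep '[[-1,0,0,3,0,0,0],[-1,0,0,6,0,0,0],[-1,0,0,9,0,0,0],[-1,0,0,12,0,0,0],[-1,0,0,15,0,0,0],[-1,0,0,18,0,0,0],[-1,0,0,18,0,0,0]]'; python3 rel.py|sed -n '1p;4p';python3 -m creep '[[-1,2,0,0,0,0,0],[-1,4,0,0,0,0,0],[-1,6,0,0,0,0,0],[-1,7,0,0,0,0,0],[-1,8,0,0,0,0,0],[-1,8,0,0,0,0,0],[-1,8,0,0,0,0,0]]'; python3 rel.py|sed -n '1p;4p'
```

```text
time_s: 6.5
tcp_pos: [0.4542, 0.0344, 0.2315]
ee_rot: [[0.93, -0.367, -0.002], [-0.367, -0.93, -0.001], [-0.002, 0.001, -1.0]]
wrist_force: [-0.4, 1.2, 0.6]
gripper_width: 0.005
gripper_force: 0.3
t 6.5 tip in case frame mm [-74.5 -37.2] z 49.3 F [-0.4  1.2  0.6] toolx yaw -21.55 zaxis [-0.002 -0.001 -1.   ]
1 -28 [  0.9  -0.2 -25.7]
time_s: 7.08
tcp_pos: [0.4621, 0.0314, 0.2324]
ee_rot: [[0.93, -0.367, -0.0], [-0.367, -0.93, -0.0], [-0.0, 0.0, -1.0]]
wrist_force: [-0.6, -1.0, 0.1]
gripper_width: 0.0
gripper_force: 0.8
t 7.08 tip in case frame mm [-65.8 -36.9] z 50.2 F [-0.6 -1.   0.1] toolx yaw -21.54 zaxis [-0. -0. -1.]
1 -28 [ -7.7   0.1 -24.8]
```

```bash
for k in 1; do python3 -m creep '[[-1,1,0,0,0,0,0],[-1,2,0,0,0,0,0],[-1,2,0,0,0,0,0],[-1,2,0,0,0,0,0]]'; done; python3 rel.py|sed -n '1p'; python3 -c "
from h import *
save('side','side1')
p=cv2.imread('pics/side1.png')[100:330,200:500]; cv2.imwrite('pics/side1c.png',cv2.resize(p,None,fx=2.5,fy=2.5))"
```

```text
time_s: 7.42
tcp_pos: [0.4639, 0.0308, 0.2324]
ee_rot: [[0.93, -0.367, -0.0], [-0.367, -0.93, -0.0], [-0.0, 0.0, -1.0]]
wrist_force: [-2.6, 1.5, -0.7]
gripper_width: -0.0
gripper_force: 1.2
t 7.42 tip in case frame mm [-64.  -36.8] z 50.2 F [-2.6  1.5 -0.7] toolx yaw -21.54 zaxis [-0. -0. -1.]
```

View pics/side1c.png

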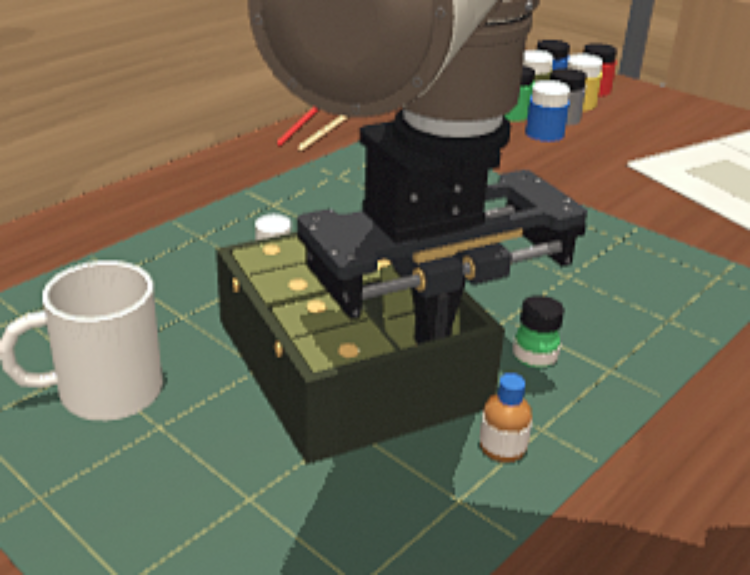

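The crop shows the fingers inside lid 1's pocket, at about (435,320), and the lid raised behind them, with everything else untouched. I'll keep pushing gently until it reaches the stop.

```bash
python3 -m creep '[[-1,1,0,0,0,0,0],[-1,1,0,0,0,0,0],[-1,1,0,0,0,0,0]]'; python3 rel.py|sed -n '1p'; python3 -m creep '[[-1,1,0,0,0,0,0],[-1,1,0,0,0,0,0],[-1,1,0,0,0,0,0]]'; python3 rel.py|sed -n '1p'
```

```text
time_s: 7.72
tcp_pos: [0.4643, 0.0306, 0.2322]
ee_rot: [[0.93, -0.367, -0.002], [-0.367, -0.93, 0.0], [-0.002, 0.001, -1.0]]
wrist_force: [-5.5, 2.9, 0.5]
gripper_width: 0.008
gripper_force: 2.9
t 7.72 tip in case frame mm [-63.7 -37. ] z 50.0 F [-5.5  2.9  0.5] toolx yaw -21.55 zaxis [-0.002  0.    -1.   ]
time_s: 7.97
tcp_pos: [0.4647, 0.0304, 0.2321]
ee_rot: [[0.93, -0.368, -0.003], [-0.368, -0.93, 0.0], [-0.003, 0.001, -1.0]]
wrist_force: [-7.8, 5.4, 1.8]
gripper_width: 0.009
gripper_force: 4.6
t 7.97 tip in case frame mm [-63.5 -37.1] z 49.9 F [-7.8  5.4  1.8] toolx yaw -21.57 zaxis [-0.003  0.    -1.   ]
```

Force is rising with almost no travel, at the position I'd predicted for the stop. Backing off now.

```bash
python3 -m creep '[[-1,-4,0,0,0,0,0],[-1,-10,0,0,0,0,0],[-1,-10,0,-20,0,0,0],[-1,-10,0,-50,0,0,0],[-1,-10,0,-90,0,0,0],[-1,-10,0,-130,0,0,0],[-1,-10,-30,-160,0,0,0],[-1,-10,-70,-160,0,0,0]]';python3 -m creep '[[-1,-40,-30,0,0,0,0],[-1,-60,-60,0,0,0,0],[-1,-60,-100,0,0,0,0],[-1,-60,-140,0,0,0,0],[-1,-60,-180,0,0,0,0],[-1,-60,-220,0,0,0,0],[-1,-60,-220,0,0,0,0],[-1,-60,-220,0,0,0,0]]'
python3 - <<'E'
from h import *
o=[]
p,d=save('top','top2'); 
E_=cam('top')[2]
# highest point of lid 1 from depth
v,u=np.mgrid[160:300,270:410]; dd=d[160:300,270:410]; W=world('top',np.c_[u.ravel(),v.ravel()],dd.ravel())
c=np.array([.5368,.0416]);th=np.radians(-21.5);R=np.array([[np.cos(th),-np.sin(th)],[np.sin(th),np.cos(th)]])
q=np.c_[(W[:,:2]-c)@R,W[:,2]]*1000; m=(abs(q[:,0])<95)&(abs(q[:,1])<78)&(q[:,2]>82)
print(m.sum(), q[m].max(0).round(1),q[m].min(0).round(1), np.degrees(np.arctan2(*np.polyfit(q[m,2]-72.5,q[m,0]+45.5,1)[::-1])) if m.sum()>5 else None, np.polyfit(q[m,2]-72.5,q[m,0]+45.5,1))
s,_=save('side','side2')
a=cv2.resize(p[140:310,250:420],None,fx=2.3,fy=2.3);b=cv2.resize(s[130:300,270:440],None,fx=2.3,fy=2.3)
cv2.imwrite('pics/both2.png',np.hstack([a,b])[...,::-1])
E
```

```text
time_s: 8.63
tcp_pos: [0.4832, 0.0984, 0.4009]
ee_rot: [[0.929, -0.369, 0.017], [-0.369, -0.929, 0.006], [0.013, -0.012, -1.0]]
wrist_force: [2.0, 0.3, 1.3]
gripper_width: 0.004
gripper_force: 0.0
time_s: 9.3
tcp_pos: [0.5076, 0.3276, 0.3916]
ee_rot: [[0.931, -0.365, 0.001], [-0.365, -0.931, -0.0], [0.001, -0.0, -1.0]]
wrist_force: [0.5, 0.2, -1.0]
gripper_width: 0.002
gripper_force: 0.0
327 [-34.8  25.1 769.8] [-46.8 -68.3  82.4] 90.02352888834356 [-2.07297251e-03  5.04794649e+00]
```

View pics/both2.png

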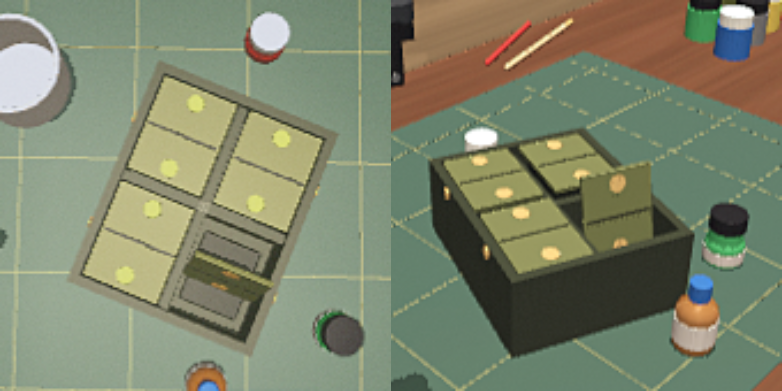

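Lid 1 stands nearly upright, at about (230,275) in the left half and (615,205) in the right. The other lids are flush and nothing else has moved. A quick check of the angle, leaving out pixels with no depth reading.

Run:
```python
from h import *
c=np.array([.5368,.0416]);th=np.radians(-21.5);R=np.array([[np.cos(th),-np.sin(th)],[np.sin(th),np.cos(th)]])
for n,b in (('top',(270,410,160,300)),('side',(270,440,130,300))):
    p,d=vision.capture(n); v,u=np.mgrid[b[2]:b[3],b[0]:b[1]]; dd=d[b[2]:b[3],b[0]:b[1]].ravel(); k=dd>0
    W=world(n,np.c_[u.ravel(),v.ravel()][k],dd[k]); q=np.c_[(W[:,:2]-c)@R,W[:,2]]*1000
    m=(abs(q[:,0]+40)<25)&(abs(q[:,1]+37)<28)&(q[:,2]>82)&(q[:,2]<125)
    s=np.polyfit(q[m,2]-72.5,q[m,0]+45.5,1); print(n,m.sum(),q[m,2].max().round(1),s.round(3),"tilt rad",np.arctan2(1,s[0]).round(3))
```

```text
top 207 114.2 [ 0.31  -4.523] tilt rad 1.27
side 436 112.5 [ 0.247 -3.083] tilt rad 1.329
```

```bash
python3 -c "
from station import r
print(r.finish_job())"
```

```text
the job is handed in; nothing more can be done
None
```

Lid 1 (near right) was the unlocked one. It now stands open at about 1.33 rad by the side camera (1.27 by the top one; the stop is 1.35), and the job is handed in. Lid 0 was solid when pressed (about 12 N), lids 2 and 3 needed no test, and the mug, jars and glue bottle were left where they stand.

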